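# Push a hardwood blank past the bench post into the planing bay

### The arm

A 6-joint arm with a two-finger parallel gripper is mounted at the origin on the work surface. World frame = base frame: x ahead of the robot, y to its left, z up, the work surface at z = 0. Lengths are in m, angles in degrees, forces in N, time in s.
With the tool pointing down it reaches from about 0.3 to 0.75 m from the base axis. Payload 8.5 kg.
Tool frame: the origin (TCP) lies on the centre line of the jaws, within the pads' length; the fingertips stand 19 mm ahead of it and the grasp point (between the pads) is the TCP; z points along the fingers, x is the direction in which the jaws open and shut, and the axes are right-handed (so a half turn about z gives the same grasp; the last joint's range is limited). The gripper opens to 85 mm and grips with 20 to 120 N. Pads are 22 mm wide; open, the fingers measure 114 mm over their backs; the gripper's body (76 mm by 85 mm) begins 54 mm behind the grasp point. The pads swing forward as they close: fully open they stand 13 mm farther back than shut.
Start: joints at [-79.601, 21.807, 74.336, -0, 83.858, -12.336], TCP at [0.213, -0.507, 0.25] pointing down, gripper open.
Joint ranges: [-178.18, 178.18], [-50.72, 133.34], [12.68, 142.11], [-81.47, 261.47], [9.98, 163.14], [-165.26, 165.26]. Speed limits (degrees/s): [136.94, 136.94, 180, 180, 180, 180].

### API

Orientations are given as a 3x3 rotation matrix whose columns are the frame's x, y, z axes.
In Python, from rig import env, cams, order gives the robot as it stands.
- The arm moves only by the tool step_arm, never from a script. Its argument "steps" is a list of rows, each an object with "xyz": the shift along the tool's x, y, z normalised to -1 to 1, where 1 is 0.04 m, a list of three; "turn": the turn, a rotation vector about the tool's x, y, z normalised to -1 to 1, where 1 is 0.08 rad, a list of three; "gripper": the gripper command: -1 is shut, 1 is fully open, values between are in proportion. A call has 1 to 20 rows; each row shifts and turns the commanded pose from where the row before left it, along the tool's axes as they then stand; what a row does not reach is not made up. A row lasts 1/12 s, in which the tool goes at most 41.7 mm and 7.16 degrees, less where a joint would pass 70% of its speed; a pose out of reach is approached as far as the arm can. A call with a number of a shift or a turn outside -1 to 1 is refused whole. A call with a gripper value outside its range is refused whole. The fingers move at their own pace and stop on an object; "squeeze" is the grip in N (left out, the last holds). Time passes only in rows, so rows that do not move let the fingers close. It gives the time, the measured TCP pose, the force and the opening at its end, in the units of the state.
- env.observe(): the state, without advancing time (a new reading comes with each control period).
- cams.get_image(name): name is "scene" or "top"; returns (picture, depth): 384x512x3 uint8, red, green, blue; 384x512 float32, m along the optical axis (not along the pixel's ray), 0 where there is no reading.
- cams.camera_info(name): a dict with "fx", "fy", "cx", "cy" (pixels), "extrinsics" (4x4, takes a point from camera to world coordinates). Camera axes: x right, y down, z forward; pixel columns grow to the right and rows downward; lengths in m; the calibration is good to about 2 mm. A picture is of the moment at which its call begins. camera_info takes no time and is no camera call.
- order.close_job(): hands the job in, once; it reports no verdict.
The state is a dict: "time_s": time; "q": joint angles; "qvel": joint speeds; "joint_efforts": joint torques, N m; "position": TCP position; "tool_rot": TCP orientation; "ft_force": force on the tool from outside, world axes, zero at the start; "wrist_torque": the same for the moment, N m; "grip_width": finger opening in m.
Only numpy, scipy, OpenCV 4.12 (cv2) and the standard library are available. Lean on these libraries where they do the work, as an engineer would, in place of code of your own. Each camera call takes 0.05 s, during which the arm holds its last target. There are 200 camera calls.

### The job

Push the loose dark hardwood blank across the bench into the planing bay so that it ends up lying flat and snug along the whole back fence, with one of its ends tucked in behind the steel post. It is too long to go straight in, so angle it: push one end in first and behind the post, then swing the other end home. Only push it along the bench with your fingers, never lift it or tip it up, and leave the two hexagonal sound boxes, the jar and the small hand plane where they stand.

Things in the scene. Friction and masses are not known exactly. Their poses are not given: they have to be found in the camera images.
- bay: Planing bay: pale wood cleats 24 mm high fixed on the bench, no floor board. Origin: bench level, middle of the back fence's working face. y runs along the fence, +y towards the post's end; +x points into the fence, so the bay lies at -x and is open to -x. Fence: y -172 to +172, x 0 to +24. Bay is 300 long between the end cleats. Turned by -8 to +16 degrees.
- bay_long_cleat (a point): Mid-foot of the inner face of the bay's +y end cleat, at x -40, y +150 in the bay's frame. The cleat is 22 mm thick (y 150 to 172), 24 mm high and reaches out from the fence to x -80. Axes as the bay's.
- bay_short_cleat (a point): Mid-foot of the inner face of the bay's -y end cleat, at x -17.5, y -150 in the bay's frame. The cleat is 22 mm thick (y -150 to -172), 24 mm high and reaches out from the fence only to x -35. Axes as the bay's.
- post: Fixed upright round steel post, 22 mm diameter, 46 mm high, origin at the centre of its foot. It stands in front of the bay, at about x -73, y +80 in the bay's frame (varies 6 mm), so about 62 mm is free between it and the fence; the opening from it to the -y end cleat is about 219 mm, less than the blank's length.
- blank_center (a point): Centre of the loose blank: dark square-cut bar 250 mm long (its y), 28 wide (x), 24 high (z, up; centre 12 mm above the bench), 0.11 to 0.19 kg. Starts at -x of the bay, shifted to the bay's -y end: its +y end is clear of the post on the -y side; up to 15 degrees off the fence's direction. Slides with ordinary wood friction.
- soundbox1: Loose hexagonal hollow wooden instrument sound box standing upright, about 80 mm across and 107 mm high, origin at the centre of its underside; bystander beside the bay's +y end. Leave it alone.
- soundbox2: Second such sound box, same size, standing beyond the corner of the fence and the bay's +y end; bystander. Leave it alone.
- jar: Loose glass jar, 72 mm across, 70 mm high with sticks standing in it up to about 130 mm, origin at the centre of its underside, beyond the bay's -y end; bystander. Leave it alone.
- plane: Small wooden hand plane, 50 x 150 mm, blade up to about 70 mm high, origin at the centre of its underside, lying behind the back fence; bystander. Leave it alone.

How it is judged:
By the outcome, as a careful person would: the job done as asked, in the order asked, and still so for the second after the job is handed in, with the robot touching nothing.
It also fails if it takes over 72 s, if anything falls off the work surface, if the arm or the gripper's body presses on something with over 40 N, if the wrist force passes 120 N, or if a joint passes its speed limit or range.

## Working session

There is one attempt and no reset: what is moved stays moved. The work goes in short steps, Python scripts to look and compute and a tool call to move; the robot and the scene stay as the last step left them, time stands still between calls to the robot, and variables do not carry over. Pictures are saved under pics/ and viewed, about 8 in all and at most 12, crops included, and the job is handed in when it is done.

Besides the shell and the picture viewer there is one more tool, called after "Emit:" as name([rows], argument=value, ...), one row to a line, values as JSON. step_arm: Moves the arm, as the interface text tells. Scaled input: -1 to 1 covers 0.04 m each way for a shift and 0.08 rad each way for a turn. Its arguments: {"type":"object","properties":{"steps":{"type":"array"},"squeeze":{"type":"number"}},"required":["steps"]}

```bash
mkdir -p pics; ls
python3 - <<'E'
from rig import env,cams,order
import cv2,numpy as np
for n in("top","scene"):
    im,d=cams.get_image(n); cv2.imwrite(f"pics/{n}0.png",im[:,:,::-1]); np.savez(f"{n}0.npz",im=im,d=d)
    i=cams.camera_info(n); print(n,{k:np.round(np.array(v),3).tolist() for k,v in i.items()})
s=env.observe(); print(s["position"],np.round(s["tool_rot"],3),s["time_s"],s["grip_width"])
E
```

```text
pics
top {'fx': 471.924, 'fy': 471.924, 'cx': 259.842, 'cy': 192.132, 'extrinsics': [[0.013, -0.986, 0.164, 0.438], [-1.0, -0.011, 0.01, 0.052], [-0.008, -0.164, -0.986, 1.01], [0.0, 0.0, 0.0, 1.0]]}
scene {'fx': 357.014, 'fy': 357.014, 'cx': 258.635, 'cy': 186.287, 'extrinsics': [[0.531, 0.547, -0.647, 1.103], [0.847, -0.345, 0.404, -0.222], [-0.002, -0.763, -0.647, 0.55], [0.0, 0.0, 0.0, 1.0]]}
[ 0.21251292 -0.50701003  0.24975343] [[ 0.386 -0.922 -0.   ]
 [-0.922 -0.386  0.001]
 [-0.001 -0.    -1.   ]] 0.1 0.08580342671627968
```

View pics/top0.png

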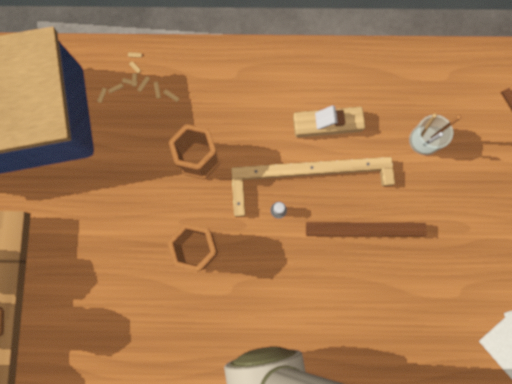

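View pics/scene0.png

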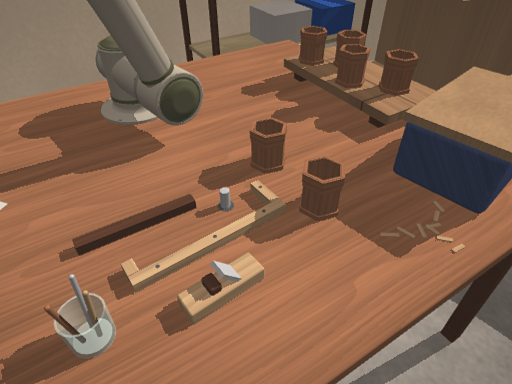

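The top view shows the fence from (233,174) to (392,163). The long cleat runs down to (239,215) and the short cleat to (389,186). The post is at (279,209) and the blank spans (306–425, 230). Next I measure these.

```bash
cat > h.py <<'E'
import cv2,numpy as np
from rig import env,cams,order
I=cams.camera_info("top");E=np.array(I["extrinsics"])
def ray(p,z):
    p=np.atleast_2d(np.array(p,float)); d=np.c_[(p[:,0]-I["cx"])/I["fx"],(p[:,1]-I["cy"])/I["fy"],np.ones(len(p))]@E[:3,:3].T
    return (E[:3,3]+d*((z-E[2,3])/d[:,2])[:,None])[:,:2]
def proj(x,y,z):
    c=E[:3,:3].T@(np.array([x,y,z])-E[:3,3]); return c[0]/c[2]*I["fx"]+I["cx"],c[1]/c[2]*I["fy"]+I["cy"]
def biggest(m):
    c,_=cv2.findContours(m.astype(np.uint8),cv2.RETR_EXTERNAL,cv2.CHAIN_APPROX_NONE); return max(c,key=cv2.contourArea)[:,0,:] if c else None
def blank(im):
    m=np.zeros(im.shape[:2],np.uint8); h=im.astype(int)
    m[(h.sum(2)<205)&(h[:,:,0]>h[:,:,2]+15)]=1; m[:150]=0; m[300:]=0; m[:,:218]=0;m[:,450:]=0
    return m
E
python3 - <<'E'
from h import *
z=np.load("top0.npz"); im=z["im"]; hsv=cv2.cvtColor(im,cv2.COLOR_RGB2HSV)
for p in [(290,171),(240,195),(365,229),(365,238),(365,225),(365,245),(279,209),(250,240),(210,180)]: print(p,im[p[1],p[0]],hsv[p[1],p[0]],z["d"][p[1],p[0]])
m=(hsv[:,:,2]>190)&(hsv[:,:,0]>12)&(hsv[:,:,0]<30); m[:150]=0;m[225:]=0;m[:,:220]=0;m[:,410:]=0
c=biggest(m); print("bay",cv2.minAreaRect(c)); 
ap=cv2.approxPolyDP(c,3,True)[:,0]; print(np.c_[ap,ray(ap,.024).round(4)])
b=biggest(blank(im)); r=cv2.boxPoints(cv2.minAreaRect(b)); print("blank",np.c_[r,ray(r,.024)].round(4))
v=im.copy(); cv2.drawContours(v,[c.reshape(-1,1,2),b.reshape(-1,1,2)],-1,(0,255,0),1)
cv2.imwrite("pics/m1.png",cv2.resize(v[140:260,210:450,::-1],None,fx=3.3,fy=3.3,interpolation=0))
E
```

```text
(290, 171) [235 199 141] [ 19 102 235] 0.0
(240, 195) [224 188 132] [ 18 105 224] 1.0017115
(365, 229) [131  83  48] [ 13 162 131] 0.9840985
(365, 238) [178 120  70] [ 14 155 178] 1.0092423
(365, 225) [128  83  54] [ 12 147 128] 0.9859979
(365, 245) [181 123  72] [ 14 154 181] 1.0054076
(279, 209) [219 215 212] [ 13   8 219] 0.97394085
(250, 240) [135  88  53] [ 13 155 135] 1.0071684
(210, 180) [164 108  65] [ 13 154 164] 1.0291542
bay ((314.5, 201.99998474121094), (188.99996948242188, 43.99999237060547), 0.0)
[[ 2.200e+02  1.830e+02  6.205e-01  1.462e-01]
 [ 2.310e+02  1.860e+02  6.142e-01  1.226e-01]
 [ 2.300e+02  1.910e+02  6.034e-01  1.245e-01]
 [ 2.200e+02  1.900e+02  6.054e-01  1.458e-01]
 [ 2.310e+02  1.930e+02  5.992e-01  1.223e-01]
 [ 2.200e+02  1.940e+02  5.968e-01  1.456e-01]
 [ 2.200e+02  2.080e+02  5.669e-01  1.448e-01]
 [ 2.310e+02  2.090e+02  5.650e-01  1.215e-01]
 [ 2.200e+02  2.110e+02  5.605e-01  1.446e-01]
 [ 2.200e+02  2.240e+02  5.331e-01  1.439e-01]
 [ 3.040e+02  2.240e+02  5.351e-01 -3.210e-02]
 [ 2.880e+02  2.210e+02  5.410e-01  1.400e-03]
 [ 2.920e+02  2.180e
[... 756 characters left out ...]
 6.221e-01 -1.934e-01]
 [ 3.070e+02  1.830e+02  6.225e-01 -3.870e-02]
 [ 2.890e+02  1.910e+02  6.049e-01 -5.000e-04]
 [ 2.590e+02  1.920e+02  6.020e-01  6.300e-02]
 [ 3.530e+02  1.990e+02  5.892e-01 -1.356e-01]
 [ 2.600e+02  1.960e+02  5.934e-01  6.080e-02]
 [ 2.580e+02  2.180e+02  5.466e-01  6.440e-02]
 [ 2.350e+02  2.180e+02  5.461e-01  1.127e-01]
 [ 2.430e+02  2.140e+02  5.547e-01  9.600e-02]
 [ 2.410e+02  1.820e+02  6.231e-01  1.016e-01]]Traceback (most recent call last):
  File "<stdin>", line 7, in <module>
cv2.error: OpenCV(4.12.0) /io/opencv/modules/imgproc/src/convhull.cpp:143: error: (-215:Assertion failed) total >= 0 && (depth == CV_32F || depth == CV_32S) in function 'convexHull'
```

```bash
sed -i '/^def blank/,$d' h.py
cat >> h.py <<'E'
def blank(im,thr=140):
    m=(im[:,:,0]<thr).astype(np.uint8); m[:150]=0; m[300:]=0; m[:,:218]=0;m[:,450:]=0
    return cv2.morphologyEx(m,cv2.MORPH_OPEN,np.ones((5,5),np.uint8))
E
python3 - <<'E'
from h import *
z=np.load("top0.npz"); im=z["im"]
print(im[215:248,365,0],im[230,296:316,0],im[230,415:435,0])
m=(im[:,:,2]>100); m[:150]=0;m[225:]=0;m[:,:220]=0;m[:,410:]=0
c=biggest(m)
ap=cv2.approxPolyDP(c,2,True)[:,0]; print(np.c_[ap,ray(ap,.024).round(4)])
b=biggest(blank(im)); r=cv2.boxPoints(cv2.minAreaRect(b)); print("blank",np.c_[r,ray(r,.024)].round(4))
v=im.copy(); cv2.drawContours(v,[c.reshape(-1,1,2),b.reshape(-1,1,2)],-1,(0,255,0),1)
cv2.imwrite("pics/m1.png",cv2.resize(v[140:260,210:450,::-1],None,fx=3.3,fy=3.3,interpolation=0))
E
```

```text
[196 195 191 189 189 190 182 162 139 129 128 129 131 132 131 131 133 132
 127 127 123 134 157 178 188 195 196 194 190 184 181 180 181] [199 197 197 197 197 197 198 197 193 175 148 130 128 129 130 131 129 130
 129 130] [133 132 130 133 132 132 132 132 131 132 135 137 135 138 138 137 138 137
 136 138]
[[ 3.930e+02  1.830e+02  6.245e-01 -2.210e-01]
 [ 3.900e+02  1.570e+02  6.811e-01 -2.165e-01]
 [ 2.740e+02  1.640e+02  6.631e-01  3.170e-02]
 [ 2.620e+02  1.740e+02  6.410e-01  5.710e-02]
 [ 2.640e+02  1.760e+02  6.367e-01  5.280e-02]
 [ 3.810e+02  1.680e+02  6.568e-01 -1.965e-01]
 [ 3.820e+02  1.830e+02  6.243e-01 -1.977e-01]]
blank [[ 3.070e+02  2.360e+02  5.101e-01 -3.830e-02]
 [ 3.070e+02  2.230e+02  5.373e-01 -3.840e-02]
 [ 4.260e+02  2.230e+02  5.402e-01 -2.869e-01]
 [ 4.260e+02  2.360e+02  5.131e-01 -2.857e-01]]
```

View pics/m1.png

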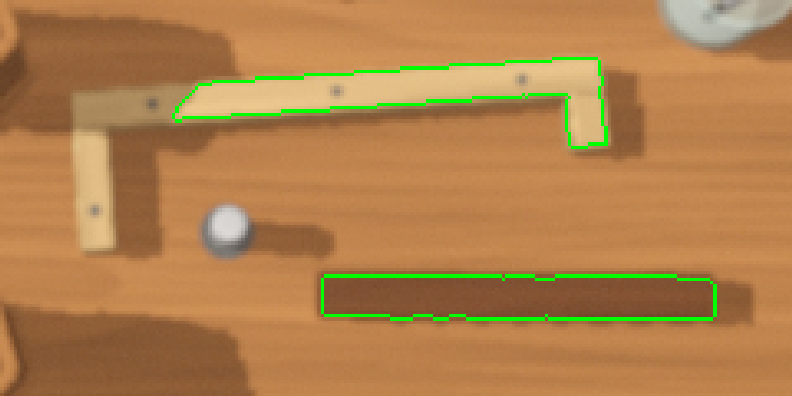

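```bash
cat >> h.py <<'E'
A=ray([(210+109/3.3,140+129/3.3)],.024)[0];B=ray([(381.8,168.8)],.024)[0];P=ray([(210+228/3.3,140+223/3.3)],.046)[0]
E
python3 - <<'E'
from h import *
print(A,B,np.linalg.norm(A-B),P)
u=A-B;u/=np.linalg.norm(u);v=np.array([u[1],-u[0]]);O=(A+B)/2;print("u",u,"ang",np.degrees(np.arctan2(-u[0],u[1])),"O",O)
f=lambda p:((p-O)@v,(p-O)@u)
for n,p in dict(post=P,lc=ray([(210+115/3.3,140+249/3.3)],.024)[0],sc=ray([(382,183.5)],.024)[0],f1=ray([(264,176)],.024)[0],f2=ray([(330,171.6)],.024)[0],b1=np.array([.5237,-.038]),b2=np.array([.5266,-.287])).items(): print(n,np.round(f(p),4))
E
```

```text
[0.62946793 0.09735584] [ 0.65507717 -0.19817486] 0.2966382074520393 [0.56626517 0.02094703]
u [-0.08633157  0.99626646] ang 4.95259974992131 O [ 0.64227255 -0.05040951]
post [-0.0696  0.0777]
lc [-0.078   0.1498]
sc [-0.0317 -0.145 ]
f1 [0.0033 0.1033]
f2 [ 0.0023 -0.0377]
b1 [-0.1171  0.0226]
b2 [-0.1357 -0.2257]
```

Emit:
step_arm([
  {"xyz":[0,0,0],"turn":[0,0,1],"gripper":-1},
  {"xyz":[0,0,0],"turn":[0,0,1],"gripper":-1},
  {"xyz":[0,0,0],"turn":[0,0,1],"gripper":-1},
  {"xyz":[0,0,0],"turn":[0,0,1],"gripper":-1},
  {"xyz":[0,0,0],"turn":[0,0,1],"gripper":-1},
  {"xyz":[0,0,0],"turn":[0,0,1],"gripper":-1},
  {"xyz":[0,0,0],"turn":[0,0,1],"gripper":-1},
  {"xyz":[0,0,0],"turn":[0,0,1],"gripper":-1},
  {"xyz":[0,0,0],"turn":[0,0,1],"gripper":-1},
  {"xyz":[0,0,0],"turn":[0,0,0.12],"gripper":-1},
  {"xyz":[0,0,0],"turn":[0,0,0],"gripper":-1},
], squeeze=30)

```text
time_s: 1.02
position: [0.2125, -0.5072, 0.2501]
tool_rot: [[-0.325, -0.946, -0.0], [-0.946, 0.325, 0.001], [-0.001, 0.0, -1.0]]
ft_force: [0.5, 0.6, -0.2]
grip_width: -0.0003
```

Emit:
step_arm([
  {"xyz":[-0.7,-0.13,0],"turn":[0,0,0],"gripper":-1},
  {"xyz":[-0.7,-0.13,0],"turn":[0,0,0],"gripper":-1},
  {"xyz":[-0.7,-0.12,0],"turn":[0,0,0],"gripper":-1},
  {"xyz":[-0.7,-0.12,0],"turn":[0,0,0],"gripper":-1},
  {"xyz":[-0.7,-0.12,0],"turn":[0,0,0],"gripper":-1},
  {"xyz":[-0.7,-0.12,0],"turn":[0,0,0],"gripper":-1},
  {"xyz":[-0.7,-0.12,0],"turn":[0,0,0],"gripper":-1},
  {"xyz":[-0.7,-0.12,0],"turn":[0,0,0],"gripper":-1},
  {"xyz":[-0.7,-0.12,0],"turn":[0,0,0],"gripper":-1},
  {"xyz":[-0.7,-0.12,0],"turn":[0,0,0],"gripper":-1},
  {"xyz":[-0.7,-0.12,0],"turn":[0,0,0],"gripper":-1},
  {"xyz":[-0.7,-0.12,0],"turn":[0,0,0],"gripper":-1},
  {"xyz":[-0.7,-0.12,0],"turn":[0,0,0],"gripper":-1},
  {"xyz":[-0.7,-0.12,0],"turn":[0,0,0],"gripper":-1},
  {"xyz":[-0.7,-0.12,0],"turn":[0,0,0],"gripper":-1},
  {"xyz":[-0.7,-0.12,0],"turn":[0,0,0],"gripper":-1},
  {"xyz":[-0.7,-0.12,0],"turn":[0,0,0],"gripper":-1},
  {"xyz":[-0.4,-0.1,0],"turn":[0,0,0],"gripper":-1},
  {"xyz":[0,0,0],"turn":[0,0,0],"gripper":-1},
])

```text
time_s: 2.6
position: [0.4558, -0.0682, 0.2502]
tool_rot: [[-0.321, -0.947, 0.0], [-0.947, 0.321, 0.001], [-0.001, -0.0, -1.0]]
ft_force: [-0.6, -0.8, 0.1]
grip_width: 0.0
```

Emit:
step_arm([
  {"xyz":[0,0,0.7],"turn":[0,0,0],"gripper":-1},
  {"xyz":[0,0,0.7],"turn":[0,0,0],"gripper":-1},
  {"xyz":[0,0,0.7],"turn":[0,0,0],"gripper":-1},
  {"xyz":[0,0,0.7],"turn":[0,0,0],"gripper":-1},
  {"xyz":[0,0,0.7],"turn":[0,0,0],"gripper":-1},
  {"xyz":[0,0,0.7],"turn":[0,0,0],"gripper":-1},
  {"xyz":[0,0,0.7],"turn":[0,0,0],"gripper":-1},
  {"xyz":[0,0,0.7],"turn":[0,0,0],"gripper":-1},
  {"xyz":[0,0,0],"turn":[0,0,0],"gripper":-1},
])

```text
time_s: 3.35
position: [0.4527, -0.0704, 0.0228]
tool_rot: [[-0.326, -0.945, -0.007], [-0.945, 0.326, 0.003], [-0.0, 0.008, -1.0]]
ft_force: [-1.4, -0.3, -0.6]
grip_width: -0.0004
```

Emit:
step_arm([
  {"xyz":[-0.08,-0.18,0],"turn":[0,0,0],"gripper":-1},
  {"xyz":[-0.08,-0.18,0],"turn":[0,0,0],"gripper":-1},
  {"xyz":[-0.08,-0.18,0],"turn":[0,0,0],"gripper":-1},
  {"xyz":[-0.08,-0.18,0],"turn":[0,0,0],"gripper":-1},
  {"xyz":[-0.08,-0.18,0],"turn":[0,0,0],"gripper":-1},
  {"xyz":[-0.08,-0.18,0],"turn":[0,0,0],"gripper":-1},
  {"xyz":[-0.08,-0.18,0],"turn":[0,0,0],"gripper":-1},
  {"xyz":[-0.08,-0.18,0],"turn":[0,0,0],"gripper":-1},
  {"xyz":[-0.08,-0.18,0],"turn":[0,0,0],"gripper":-1},
  {"xyz":[-0.08,-0.18,0],"turn":[0,0,0],"gripper":-1},
  {"xyz":[-0.08,-0.18,0],"turn":[0,0,0],"gripper":-1},
  {"xyz":[0,0,0],"turn":[0,0,0],"gripper":-1},
])

```text
time_s: 4.35
position: [0.5429, -0.0631, 0.0263]
tool_rot: [[-0.326, -0.945, 0.002], [-0.945, 0.326, -0.0], [-0.0, -0.002, -1.0]]
ft_force: [-0.7, 0.4, -0.6]
grip_width: 0.0002
```

Run:
```python
from h import *
im,d=cams.get_image("top"); cv2.imwrite("pics/a1.png",cv2.resize(im[120:300,170:460,::-1],None,fx=2.7,fy=2.7))
```

```text
(no output)
```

View pics/a1.png

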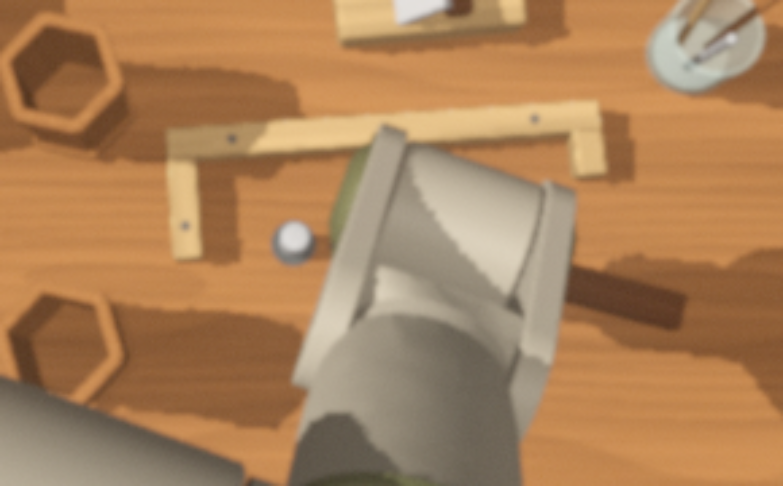

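Emit:
step_arm([
  {"xyz":[0,0.5,0],"turn":[0,0,0],"gripper":-1},
  {"xyz":[0,0.5,0],"turn":[0,0,0],"gripper":-1},
  {"xyz":[0,0,-0.8],"turn":[0,0,0],"gripper":-1},
  {"xyz":[0,0,-0.8],"turn":[0,0,0],"gripper":-1},
  {"xyz":[0,0,-0.8],"turn":[0,0,0],"gripper":-1},
  {"xyz":[0.7,-0.15,0],"turn":[0,0,0],"gripper":-1},
  {"xyz":[0.7,-0.15,0],"turn":[0,0,0],"gripper":-1},
  {"xyz":[0.7,-0.15,0],"turn":[0,0,0],"gripper":-1},
  {"xyz":[0.7,-0.15,0],"turn":[0,0,0],"gripper":-1},
  {"xyz":[0.7,-0.15,0],"turn":[0,0,0],"gripper":-1},
  {"xyz":[0.7,-0.15,0],"turn":[0,0,0],"gripper":-1},
  {"xyz":[0.7,-0.15,0],"turn":[0,0,0],"gripper":-1},
  {"xyz":[0.7,-0.15,0],"turn":[0,0,0],"gripper":-1},
  {"xyz":[0.7,-0.15,0],"turn":[0,0,0],"gripper":-1},
  {"xyz":[0.7,-0.15,0],"turn":[0,0,0],"gripper":-1},
  {"xyz":[0,0,0],"turn":[0,0,0],"gripper":-1},
])

```text
time_s: 5.73
position: [0.4678, -0.3388, 0.1221]
tool_rot: [[-0.33, -0.944, 0.001], [-0.944, 0.33, -0.002], [0.002, -0.001, -1.0]]
ft_force: [0.0, -0.5, 0.3]
grip_width: 0.0005
```

```bash
cat >> h.py <<'E'
O=np.array([.6448,-.0502]);u=np.array([-.0863,.9963]);v=np.array([.9963,.0863])
bay=lambda p:np.array([(p-O)@v,(p-O)@u])
E
python3 - <<'E'
from h import *
im,d=cams.get_image("top")
b=biggest(blank(im)); rr=cv2.minAreaRect(b);r=cv2.boxPoints(rr);w=ray(r,.024)
for p,q in zip(r,w): print(p.round(1),q.round(4),bay(q).round(4))
print(env.observe()["position"])
cv2.drawContours(im,[np.int32(r).reshape(-1,1,2)],-1,(0,255,0),1)
cv2.imwrite("pics/a2.png",cv2.resize(im[120:300,170:460,::-1],None,fx=2.7,fy=2.7))
E
```

```text
[304.1 212.8] [ 0.5588 -0.0323] [-0.0841  0.0253]
[307.6 198.6] [ 0.589  -0.0399] [-0.0547  0.0151]
[425.  228.2] [ 0.5293 -0.2843] [-0.1352 -0.2233]
[421.4 242.4] [ 0.4998 -0.2756] [-0.1639 -0.212 ]
[ 0.46793154 -0.33624625  0.12194563]
```

View pics/a2.png

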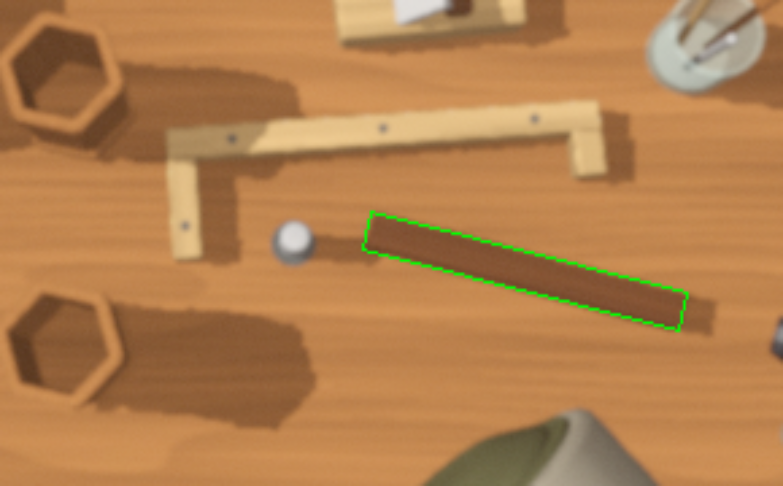

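Emit:
step_arm([
  {"xyz":[-0.68,0.125,0],"turn":[0,0,0],"gripper":-1},
  {"xyz":[-0.68,0.125,0],"turn":[0,0,0],"gripper":-1},
  {"xyz":[-0.68,0.125,0],"turn":[0,0,0],"gripper":-1},
  {"xyz":[-0.68,0.125,0],"turn":[0,0,0],"gripper":-1},
  {"xyz":[-0.68,0.125,0],"turn":[0,0,0],"gripper":-1},
  {"xyz":[-0.68,0.125,0],"turn":[0,0,0],"gripper":-1},
  {"xyz":[-0.68,0.125,0],"turn":[0,0,0],"gripper":-1},
  {"xyz":[-0.68,0.125,0],"turn":[0,0,0],"gripper":-1},
  {"xyz":[-0.68,0.125,0],"turn":[0,0,0],"gripper":-1},
  {"xyz":[-0.68,0.125,0],"turn":[0,0,0],"gripper":-1},
  {"xyz":[0,0,0],"turn":[0,0,0],"gripper":-1},
  {"xyz":[0,0,0],"turn":[0,0,0],"gripper":-1},
])

```text
time_s: 6.78
position: [0.5098, -0.0588, 0.1224]
tool_rot: [[-0.324, -0.946, -0.0], [-0.946, 0.324, 0.0], [-0.0, 0.001, -1.0]]
ft_force: [0.7, 0.3, 0.1]
grip_width: 0.0002
```

Emit:
step_arm([
  {"xyz":[0,0,0.8],"turn":[0,0,0],"gripper":-1},
  {"xyz":[0,0,0.8],"turn":[0,0,0],"gripper":-1},
  {"xyz":[0,0,0.8],"turn":[0,0,0],"gripper":-1},
  {"xyz":[0,0,0],"turn":[0,0,0],"gripper":-1},
  {"xyz":[0,0,0],"turn":[0,0,0],"gripper":-1},
])

```text
time_s: 7.2
position: [0.5096, -0.0611, 0.026]
tool_rot: [[-0.327, -0.945, -0.003], [-0.945, 0.327, 0.001], [-0.0, 0.003, -1.0]]
ft_force: [0.7, -0.1, -0.4]
grip_width: -0.0001
```

Emit:
step_arm([
  {"xyz":[-0.075,-0.165,0],"turn":[0,0,0],"gripper":-1},
  {"xyz":[-0.075,-0.165,0],"turn":[0,0,0],"gripper":-1},
  {"xyz":[-0.075,-0.165,0],"turn":[0,0,0],"gripper":-1},
  {"xyz":[-0.075,-0.165,0],"turn":[0,0,0],"gripper":-1},
  {"xyz":[-0.075,-0.165,0],"turn":[0,0,0],"gripper":-1},
  {"xyz":[-0.075,-0.165,0],"turn":[0,0,0],"gripper":-1},
  {"xyz":[-0.075,-0.165,0],"turn":[0,0,0],"gripper":-1},
  {"xyz":[-0.075,-0.165,0],"turn":[0,0,0],"gripper":-1},
  {"xyz":[0,0,0],"turn":[0,0,0],"gripper":-1},
])

```text
time_s: 7.95
position: [0.5695, -0.0554, 0.0263]
tool_rot: [[-0.326, -0.945, 0.001], [-0.945, 0.326, -0.0], [-0.0, -0.001, -1.0]]
ft_force: [0.2, 0.1, 0.5]
grip_width: -0.0004
```

Emit:
step_arm([
  {"xyz":[0,0.5,0],"turn":[0,0,0],"gripper":-1},
  {"xyz":[0,0.5,0],"turn":[0,0,0],"gripper":-1},
  {"xyz":[0,0,-0.8],"turn":[0,0,0],"gripper":-1},
  {"xyz":[0,0,-0.8],"turn":[0,0,0],"gripper":-1},
  {"xyz":[0,0,-0.8],"turn":[0,0,0],"gripper":-1},
  {"xyz":[0.7,-0.1,0],"turn":[0,0,0],"gripper":-1},
  {"xyz":[0.7,-0.1,0],"turn":[0,0,0],"gripper":-1},
  {"xyz":[0.7,-0.1,0],"turn":[0,0,0],"gripper":-1},
  {"xyz":[0.7,-0.1,0],"turn":[0,0,0],"gripper":-1},
  {"xyz":[0.7,-0.1,0],"turn":[0,0,0],"gripper":-1},
  {"xyz":[0.7,-0.1,0],"turn":[0,0,0],"gripper":-1},
  {"xyz":[0.7,-0.1,0],"turn":[0,0,0],"gripper":-1},
  {"xyz":[0.7,-0.1,0],"turn":[0,0,0],"gripper":-1},
  {"xyz":[0.7,-0.1,0],"turn":[0,0,0],"gripper":-1},
  {"xyz":[0.7,-0.1,0],"turn":[0,0,0],"gripper":-1},
  {"xyz":[0,0,0],"turn":[0,0,0],"gripper":-1},
  {"xyz":[0,0,0],"turn":[0,0,0],"gripper":-1},
])

```text
time_s: 9.37
position: [0.4761, -0.321, 0.122]
tool_rot: [[-0.329, -0.944, -0.0], [-0.944, 0.329, 0.0], [-0.0, 0.0, -1.0]]
ft_force: [-0.1, 0.4, 0.6]
grip_width: -0.0003
```

```bash
cat > m.py <<'E'
from h import *
import sys
im,d=cams.get_image("top")
b=biggest(blank(im)); rr=cv2.minAreaRect(b);r=cv2.boxPoints(rr);w=ray(r,.024)
B=np.array([bay(q) for q in w]); i=np.argsort(B[:,1]); lo=B[i[:2]].mean(0);hi=B[i[2:]].mean(0);dd=hi-lo;L=np.linalg.norm(dd);dd/=L
print("rect",rr);print("corners bay",B.round(4).tolist());print("lo",lo.round(4),"hi",hi.round(4),"L",L.round(4),"th",np.degrees(np.arctan2(dd[0],dd[1])).round(2))
n=np.array([-dd[1],dd[0]]);print("post perp",((np.array([-.072,.078])-lo)@n).round(4))
R=np.array(env.observe()["tool_rot"]);p=np.array(env.observe()["position"])
W=lambda q:O+q[0]*v+q[1]*u
print("tcp",p.round(4),"bay",bay(p[:2]).round(4),"lo world",W(lo).round(4),"axis in tool",(R[:2,:2].T@(dd[0]*v+dd[1]*u)).round(3))
for s in (.045,.03): print("to",s,"behind lo, tool xy:",(R[:2,:2].T@(W(lo-s*dd)-p[:2])).round(4))
if len(sys.argv)>1:
    cv2.drawContours(im,[np.int32(r).reshape(-1,1,2)],-1,(0,255,0),1)
    cv2.imwrite(sys.argv[1],cv2.resize(im[120:300,170:460,::-1],None,fx=2.7,fy=2.7))
E
python3 m.py
```

```text
rect ((364.9710388183594, 215.5692596435547), (120.3892822265625, 15.059383392333984), 22.71441078186035)
corners bay [[-0.056, 0.0175], [-0.0272, 0.0025], [-0.1426, -0.219], [-0.1703, -0.2033]]
lo [-0.1565 -0.2111] hi [-0.0416  0.01  ] L 0.2492 th 27.46
post perp 0.0584
tcp [ 0.4764 -0.3198  0.1221] bay [-0.1911 -0.2541] lo world [ 0.5071 -0.2741] axis in tool [-0.998 -0.059]
to 0.045 behind lo, tool xy: [-0.0084 -0.0114]
to 0.03 behind lo, tool xy: [-0.0234 -0.0123]
```

Emit:
step_arm([
  {"xyz":[-0.1,-0.14,0],"turn":[0,0,0],"gripper":-1},
  {"xyz":[-0.1,-0.14,0],"turn":[0,0,0],"gripper":-1},
  {"xyz":[0,0,0.8],"turn":[0,0,0],"gripper":-1},
  {"xyz":[0,0,0.8],"turn":[0,0,0],"gripper":-1},
  {"xyz":[0,0,0.8],"turn":[0,0,0],"gripper":-1},
  {"xyz":[0,0,0],"turn":[0,0,0],"gripper":-1},
  {"xyz":[-0.2,-0.012,0],"turn":[0,0,0],"gripper":-1},
  {"xyz":[-0.2,-0.012,0],"turn":[0,0,0],"gripper":-1},
  {"xyz":[-0.2,-0.012,0],"turn":[0,0,0],"gripper":-1},
  {"xyz":[-0.2,-0.012,0],"turn":[0,0,0],"gripper":-1},
  {"xyz":[-0.2,-0.012,0],"turn":[0,0,0],"gripper":-1},
  {"xyz":[-0.2,-0.012,0],"turn":[0,0,0],"gripper":-1},
  {"xyz":[-0.2,-0.012,0],"turn":[0,0,0],"gripper":-1},
  {"xyz":[-0.2,-0.012,0],"turn":[0,0,0],"gripper":-1},
  {"xyz":[-0.2,-0.012,0],"turn":[0,0,0],"gripper":-1},
  {"xyz":[-0.2,-0.012,0],"turn":[0,0,0],"gripper":-1},
  {"xyz":[0,0,0],"turn":[0,0,0],"gripper":-1},
])

```text
time_s: 10.83
position: [0.5208, -0.2404, 0.0262]
tool_rot: [[-0.326, -0.946, -0.0], [-0.946, 0.326, 0.001], [-0.001, 0.001, -1.0]]
ft_force: [-0.7, 0.2, -0.9]
grip_width: 0.0003
```

```bash
python3 m.py pics/a3.png
```

```text
rect ((383.555419921875, 265.3287658691406), (141.19544982910156, 58.85525131225586), 10.808231353759766)
corners bay [[-0.2253, 0.0284], [-0.1085, -0.0055], [-0.1846, -0.2863], [-0.2986, -0.2474]]
lo [-0.2416 -0.2669] hi [-0.1669  0.0115] L 0.2882 th 15.03
post perp -0.0744
tcp [ 0.5206 -0.241   0.0261] bay [-0.1402 -0.1794] lo world [ 0.4271 -0.3369] axis in tool [-0.988  0.155]
to 0.045 behind lo, tool xy: [0.1656 0.0502]
to 0.03 behind lo, tool xy: [0.1508 0.0525]
```

View pics/a3.png

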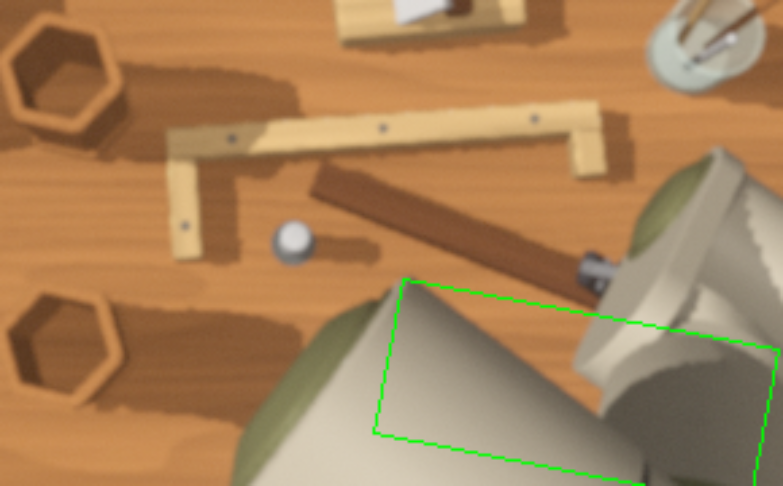

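Emit:
step_arm([
  {"xyz":[0.65,0,0],"turn":[0,0,0],"gripper":-1},
  {"xyz":[0,0.6,0],"turn":[0,0,0],"gripper":-1},
  {"xyz":[0,0.6,0],"turn":[0,0,0],"gripper":-1},
  {"xyz":[0,0,0],"turn":[0,0,0],"gripper":-1},
  {"xyz":[-0.6,0,0],"turn":[0,0,0],"gripper":-1},
  {"xyz":[-0.6,0,0],"turn":[0,0,0],"gripper":-1},
  {"xyz":[-0.6,0,0],"turn":[0,0,0],"gripper":-1},
  {"xyz":[0,0,0],"turn":[0,0,0],"gripper":-1},
  {"xyz":[0,-0.18,0],"turn":[0,0,0],"gripper":-1},
  {"xyz":[0,-0.18,0],"turn":[0,0,0],"gripper":-1},
  {"xyz":[0,-0.18,0],"turn":[0,0,0],"gripper":-1},
  {"xyz":[0,-0.18,0],"turn":[0,0,0],"gripper":-1},
  {"xyz":[0,-0.18,0],"turn":[0,0,0],"gripper":-1},
  {"xyz":[0,-0.18,0],"turn":[0,0,0],"gripper":-1},
  {"xyz":[0,0,0],"turn":[0,0,0],"gripper":-1},
])

```text
time_s: 12.13
position: [0.5323, -0.198, 0.0263]
tool_rot: [[-0.327, -0.945, 0.001], [-0.945, 0.327, -0.001], [0.0, -0.001, -1.0]]
ft_force: [-0.4, -0.6, 0.6]
grip_width: 0.0001
```

Emit:
step_arm([
  {"xyz":[0,0.6,0],"turn":[0,0,0],"gripper":-1},
  {"xyz":[0,0,-0.8],"turn":[0,0,0],"gripper":-1},
  {"xyz":[0,0,-0.8],"turn":[0,0,0],"gripper":-1},
  {"xyz":[0,0,-0.8],"turn":[0,0,0],"gripper":-1},
  {"xyz":[0.8,0,0],"turn":[0,0,0],"gripper":-1},
  {"xyz":[0.8,0,0],"turn":[0,0,0],"gripper":-1},
  {"xyz":[0.8,0,0],"turn":[0,0,0],"gripper":-1},
  {"xyz":[0.8,0,0],"turn":[0,0,0],"gripper":-1},
  {"xyz":[0,0,0],"turn":[0,0,0],"gripper":-1},
  {"xyz":[0,0,0],"turn":[0,0,0],"gripper":-1},
])

```text
time_s: 12.97
position: [0.4659, -0.3113, 0.1221]
tool_rot: [[-0.329, -0.944, -0.0], [-0.944, 0.329, 0.0], [-0.0, 0.0, -1.0]]
ft_force: [0.4, 1.5, -0.1]
grip_width: 0.0002
```

```bash
python3 m.py pics/a4.png
```

```text
rect ((342.65771484375, 203.4087371826172), (118.46040344238281, 13.462873458862305), 14.931416511535645)
corners bay [[-0.0425, 0.0648], [-0.0151, 0.0551], [-0.0982, -0.1789], [-0.1248, -0.1683]]
lo [-0.1115 -0.1736] hi [-0.0288  0.06  ] L 0.2478 th 19.49
post perp 0.0467
tcp [ 0.4663 -0.3101  0.1221] bay [-0.2003 -0.2435] lo world [ 0.5487 -0.2328] axis in tool [-0.997  0.08 ]
to 0.045 behind lo, tool xy: [-0.0552 -0.0562]
to 0.03 behind lo, tool xy: [-0.0701 -0.055 ]
```

View pics/a4.png

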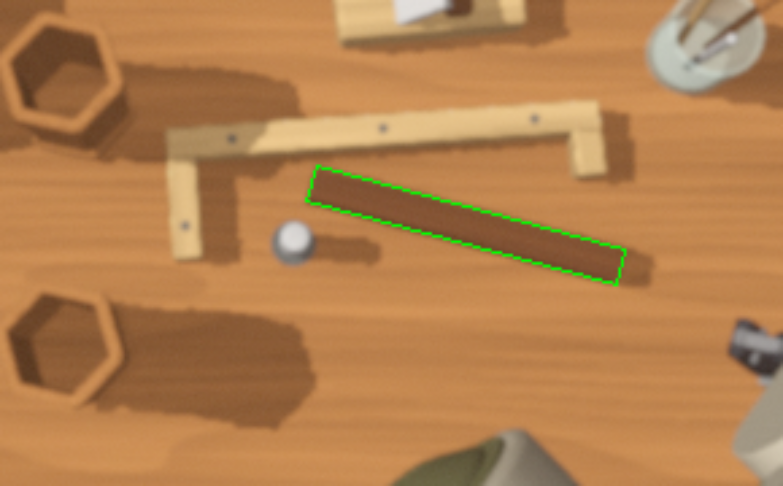

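Emit:
step_arm([
  {"xyz":[-0.69,-0.7,0],"turn":[0,0,0],"gripper":-1},
  {"xyz":[-0.69,-0.7,0],"turn":[0,0,0],"gripper":-1},
  {"xyz":[0,0,0],"turn":[0,0,-1],"gripper":-1},
  {"xyz":[0,0,0.8],"turn":[0,0,0],"gripper":-1},
  {"xyz":[0,0,0.8],"turn":[0,0,0],"gripper":-1},
  {"xyz":[0,0,0.8],"turn":[0,0,0],"gripper":-1},
  {"xyz":[0,0,0],"turn":[0,0,0],"gripper":-1},
  {"xyz":[-0.2,0,0],"turn":[0,0,0],"gripper":-1},
  {"xyz":[-0.2,0,0],"turn":[0,0,0],"gripper":-1},
  {"xyz":[-0.2,0,0],"turn":[0,0,0],"gripper":-1},
  {"xyz":[-0.2,0,0],"turn":[0,0,0],"gripper":-1},
  {"xyz":[-0.2,0,0],"turn":[0,0,0],"gripper":-1},
  {"xyz":[-0.2,0,0],"turn":[0,0,0],"gripper":-1},
  {"xyz":[-0.2,0,0],"turn":[0,0,0],"gripper":-1},
  {"xyz":[-0.2,0,0],"turn":[0,0,0],"gripper":-1},
  {"xyz":[0,0,0],"turn":[0,0,0],"gripper":-1},
])

```text
time_s: 14.35
position: [0.5537, -0.2126, 0.0263]
tool_rot: [[-0.249, -0.969, -0.0], [-0.969, 0.249, 0.001], [-0.001, 0.001, -1.0]]
ft_force: [-0.3, 0.1, -0.1]
grip_width: 0.0001
```

Emit:
step_arm([
  {"xyz":[-0.18,0.035,0],"turn":[0,0,0],"gripper":-1},
  {"xyz":[-0.18,0.035,0],"turn":[0,0,0],"gripper":-1},
  {"xyz":[-0.18,0.035,0],"turn":[0,0,0],"gripper":-1},
  {"xyz":[-0.18,0.035,0],"turn":[0,0,0],"gripper":-1},
  {"xyz":[-0.18,0.035,0],"turn":[0,0,0],"gripper":-1},
  {"xyz":[-0.18,0.035,0],"turn":[0,0,0],"gripper":-1},
  {"xyz":[0,0,0],"turn":[0,0,0],"gripper":-1},
])

```text
time_s: 14.93
position: [0.556, -0.1687, 0.0262]
tool_rot: [[-0.249, -0.969, -0.001], [-0.969, 0.249, 0.001], [-0.001, 0.001, -1.0]]
ft_force: [0.3, 0.2, 0.5]
grip_width: -0.0001
```

```bash
python3 m.py pics/a5.png
```

```text
rect ((338.0081787109375, 262.45880126953125), (179.0624542236328, 72.47300720214844), 0.8615257740020752)
corners bay [[-0.2488, 0.1551], [-0.101, 0.1424], [-0.1344, -0.2299], [-0.2809, -0.2082]]
lo [-0.2077 -0.219 ] hi [-0.1749  0.1487] L 0.3692 th 5.1
post perp -0.1088
tcp [ 0.5561 -0.1694  0.0262] bay [-0.0987 -0.1111] lo world [ 0.4568 -0.2863] axis in tool [-0.969  0.247]
to 0.045 behind lo, tool xy: [0.1816 0.0559]
to 0.03 behind lo, tool xy: [0.1671 0.0596]
```

View pics/a5.png

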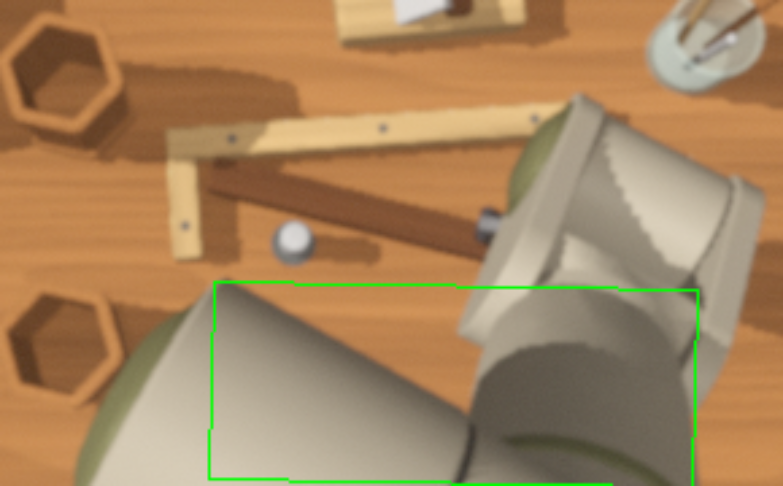

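Emit:
step_arm([
  {"xyz":[0.5,0,0],"turn":[0,0,0],"gripper":-1},
  {"xyz":[0,0.55,0],"turn":[0,0,0],"gripper":-1},
  {"xyz":[0,0.55,0],"turn":[0,0,0],"gripper":-1},
  {"xyz":[0,0,0],"turn":[0,0,0],"gripper":-1},
  {"xyz":[-0.65,0,0],"turn":[0,0,0],"gripper":-1},
  {"xyz":[-0.65,0,0],"turn":[0,0,0],"gripper":-1},
  {"xyz":[-0.65,0,0],"turn":[0,0,0],"gripper":-1},
  {"xyz":[-0.65,0,0],"turn":[0,0,0],"gripper":-1},
  {"xyz":[0,0,0],"turn":[0,0,-1],"gripper":-1},
  {"xyz":[0,0,0],"turn":[0,0,-1],"gripper":-1},
  {"xyz":[0,0,0],"turn":[0,0,-1],"gripper":-1},
  {"xyz":[0,0,0],"turn":[0,0,-1],"gripper":-1},
  {"xyz":[0,0,0],"turn":[0,0,-0.2],"gripper":-1},
  {"xyz":[0,0,0],"turn":[0,0,0],"gripper":-1},
])

```text
time_s: 16.15
position: [0.5349, -0.0782, 0.0263]
tool_rot: [[0.082, -0.997, 0.0], [-0.997, -0.082, 0.0], [-0.0, -0.0, -1.0]]
ft_force: [-0.2, 0.6, -0.6]
grip_width: 0.0001
```

Emit:
step_arm([
  {"xyz":[0.5,0,0],"turn":[0,0,0],"gripper":-1},
  {"xyz":[0,0,0],"turn":[0,0,0],"gripper":-1},
  {"xyz":[0,-0.17,0],"turn":[0,0,0],"gripper":-1},
  {"xyz":[0,-0.17,0],"turn":[0,0,0],"gripper":-1},
  {"xyz":[0,-0.17,0],"turn":[0,0,0],"gripper":-1},
  {"xyz":[0,-0.17,0],"turn":[0,0,0],"gripper":-1},
  {"xyz":[0,-0.17,0],"turn":[0,0,0],"gripper":-1},
  {"xyz":[0,-0.17,0],"turn":[0,0,0],"gripper":-1},
  {"xyz":[0,-0.17,0],"turn":[0,0,0],"gripper":-1},
  {"xyz":[0,-0.17,0],"turn":[0,0,0],"gripper":-1},
  {"xyz":[0,-0.17,0],"turn":[0,0,0],"gripper":-1},
  {"xyz":[0,0,0],"turn":[0,0,0],"gripper":-1},
])

```text
time_s: 17.15
position: [0.5985, -0.0929, 0.0264]
tool_rot: [[0.083, -0.997, 0.001], [-0.997, -0.083, -0.0], [0.0, -0.001, -1.0]]
ft_force: [-0.9, 0.7, 0.5]
grip_width: -0.0001
```

```bash
python3 m.py pics/a6.png | tail -4
```

```text
post perp -0.0896
tcp [ 0.5978 -0.0928  0.0262] bay [-0.0505 -0.0384] lo world [ 0.4793 -0.1872] axis in tool [-0.997 -0.071]
to 0.045 behind lo, tool xy: [0.129  0.1292]
to 0.03 behind lo, tool xy: [0.114  0.1281]
```

View pics/a6.png

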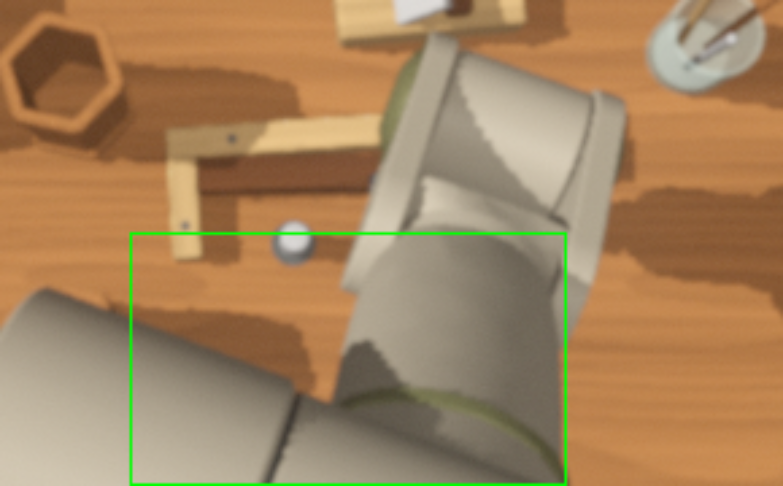

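Emit:
step_arm([
  {"xyz":[0,-0.05,0],"turn":[0,0,0],"gripper":-1},
  {"xyz":[0,-0.05,0],"turn":[0,0,0],"gripper":-1},
  {"xyz":[0,-0.05,0],"turn":[0,0,0],"gripper":-1},
  {"xyz":[0,-0.05,0],"turn":[0,0,0],"gripper":-1},
  {"xyz":[0,-0.05,0],"turn":[0,0,0],"gripper":-1},
  {"xyz":[0,0,0],"turn":[0,0,0],"gripper":-1},
])

```text
time_s: 17.7
position: [0.6075, -0.0921, 0.0263]
tool_rot: [[0.083, -0.997, 0.0], [-0.997, -0.083, -0.0], [0.0, -0.0, -1.0]]
ft_force: [-0.5, 0.8, -0.2]
grip_width: 0.0
```

Emit:
step_arm([
  {"xyz":[0,-0.03,0],"turn":[0,0,0],"gripper":-1},
  {"xyz":[0,-0.03,0],"turn":[0,0,0],"gripper":-1},
  {"xyz":[0,0,0],"turn":[0,0,0],"gripper":-1},
])

```text
time_s: 17.95
position: [0.6084, -0.0919, 0.0263]
tool_rot: [[0.083, -0.997, -0.003], [-0.997, -0.083, 0.0], [-0.0, 0.003, -1.0]]
ft_force: [-6.6, -1.7, 4.2]
grip_width: 0.0001
```

Emit:
step_arm([
  {"xyz":[0,0.5,0],"turn":[0,0,0],"gripper":-1},
  {"xyz":[0,0.5,0],"turn":[0,0,0],"gripper":-1},
  {"xyz":[0,0,-0.8],"turn":[0,0,0],"gripper":-1},
  {"xyz":[0,0,-0.8],"turn":[0,0,0],"gripper":-1},
  {"xyz":[0,0,-0.8],"turn":[0,0,0],"gripper":-1},
  {"xyz":[0.8,0.8,0],"turn":[0,0,0],"gripper":-1},
  {"xyz":[0.8,0.8,0],"turn":[0,0,0],"gripper":-1},
  {"xyz":[0.8,0.6,0],"turn":[0,0,0],"gripper":-1},
  {"xyz":[0.8,0,0],"turn":[0,0,0],"gripper":-1},
  {"xyz":[0.8,0,0],"turn":[0,0,0],"gripper":-1},
  {"xyz":[0.8,0,0],"turn":[0,0,0],"gripper":-1},
  {"xyz":[0,0,0],"turn":[0,0,0],"gripper":-1},
  {"xyz":[0,0,0],"turn":[0,0,0],"gripper":-1},
])

```text
time_s: 19.03
position: [0.5024, -0.2896, 0.1221]
tool_rot: [[0.081, -0.997, 0.0], [-0.997, -0.081, 0.0], [-0.0, -0.0, -1.0]]
ft_force: [0.9, -0.1, 0.3]
grip_width: 0.0001
```

Run:
```python
from h import *
im,d=cams.get_image("top"); np.savez("f.npz",im=im)
for x in (265,280,300,320,340,360): print(x,im[160:205,x,0].tolist())
cv2.imwrite("pics/a7.png",cv2.resize(im[140:235,220:410,::-1],None,fx=4.2,fy=4.2))
```

```text
265 [150, 148, 148, 148, 150, 159, 170, 174, 173, 175, 186, 202, 216, 224, 225, 210, 179, 143, 128, 124, 126, 129, 129, 127, 130, 133, 133, 130, 118, 104, 104, 125, 147, 164, 178, 187, 192, 195, 196, 193, 190, 191, 193, 195, 195]
280 [157, 154, 150, 165, 200, 224, 230, 230, 229, 231, 233, 235, 235, 227, 210, 177, 141, 126, 127, 129, 130, 132, 133, 132, 132, 133, 129, 120, 105, 102, 121, 150, 173, 192, 191, 187, 187, 192, 194, 196, 192, 186, 186, 199, 209]
300 [203, 199, 200, 211, 225, 228, 228, 229, 230, 232, 235, 235, 228, 206, 163, 134, 128, 130, 130, 132, 132, 134, 134, 134, 132, 124, 109, 100, 112, 131, 152, 171, 192, 198, 196, 190, 187, 188, 192, 195, 196, 194, 189, 186, 187]
320 [209, 215, 223, 227, 229, 229, 229, 229, 230, 229, 228, 220, 198, 158, 132, 130, 131, 133, 133, 135, 133, 131, 127, 129, 125, 114, 106, 119, 142, 162, 180, 192, 196, 197, 198, 194, 190, 187, 189, 193, 195, 193, 192, 189, 185]
340 [216, 228, 231, 230, 230, 229, 227, 225, 222, 215, 200, 174, 144, 134, 132, 129, 133, 138, 135, 133, 130, 129, 128, 118, 106, 108, 128, 146, 164, 180, 189, 193, 196, 198, 197, 195, 193, 189, 189, 192, 195, 193, 193, 192, 188]
360 [228, 232, 231, 229, 228, 225, 220, 213, 208, 191, 157, 135, 136, 138, 134, 133, 130, 131, 132, 132, 133, 132, 133, 135, 138, 144, 154, 175, 191, 192, 189, 194, 197, 198, 199, 197, 196, 193, 192, 194, 195, 194, 194, 192, 189]
```

View pics/a7.png

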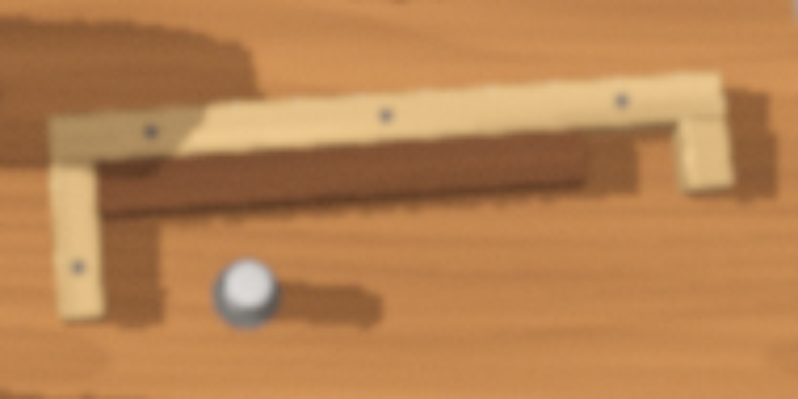

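Emit:
step_arm([
  {"xyz":[-0.86,-0.6,0],"turn":[0,0,0],"gripper":-1},
  {"xyz":[-0.86,-0.6,0],"turn":[0,0,0],"gripper":-1},
  {"xyz":[-0.86,-0.6,0],"turn":[0,0,0],"gripper":-1},
  {"xyz":[-0.86,-0.6,0],"turn":[0,0,0],"gripper":-1},
  {"xyz":[0,0,0],"turn":[0,0,0],"gripper":-1},
  {"xyz":[0,0,0.8],"turn":[0,0,0],"gripper":-1},
  {"xyz":[0,0,0.8],"turn":[0,0,0],"gripper":-1},
  {"xyz":[0,0,0.8],"turn":[0,0,0],"gripper":-1},
  {"xyz":[0,0,0],"turn":[0,0,0],"gripper":-1},
  {"xyz":[0,-0.1,0],"turn":[0,0,0],"gripper":-1},
  {"xyz":[0,-0.1,0],"turn":[0,0,0],"gripper":-1},
  {"xyz":[0,-0.1,0],"turn":[0,0,0],"gripper":-1},
  {"xyz":[0,-0.1,0],"turn":[0,0,0],"gripper":-1},
  {"xyz":[0,-0.06,0],"turn":[0,0,0],"gripper":-1},
  {"xyz":[0,-0.06,0],"turn":[0,0,0],"gripper":-1},
  {"xyz":[0,-0.05,0],"turn":[0,0,0],"gripper":-1},
  {"xyz":[0,0,0],"turn":[0,0,0],"gripper":-1},
])

```text
time_s: 20.5
position: [0.6093, -0.1424, 0.0265]
tool_rot: [[0.083, -0.997, 0.0], [-0.997, -0.083, -0.0], [0.0, -0.0, -1.0]]
ft_force: [0.3, 0.6, -0.1]
grip_width: -0.0
```

Emit:
step_arm([
  {"xyz":[0,-0.05,0],"turn":[0,0,0],"gripper":-1},
  {"xyz":[0,-0.05,0],"turn":[0,0,0],"gripper":-1},
  {"xyz":[0,-0.04,0],"turn":[0,0,0],"gripper":-1},
  {"xyz":[0,0,0],"turn":[0,0,0],"gripper":-1},
])

```text
time_s: 20.83
position: [0.6125, -0.1421, 0.0263]
tool_rot: [[0.083, -0.997, -0.006], [-0.997, -0.083, 0.0], [-0.001, 0.006, -1.0]]
ft_force: [-11.7, -2.0, 7.7]
grip_width: -0.0
```

Emit:
step_arm([
  {"xyz":[0,0.7,0],"turn":[0,0,0],"gripper":-1},
  {"xyz":[0,0,0],"turn":[0,0,0],"gripper":-1},
  {"xyz":[-0.74,0,0],"turn":[0,0,0],"gripper":-1},
  {"xyz":[-0.74,0,0],"turn":[0,0,0],"gripper":-1},
  {"xyz":[-0.74,0,0],"turn":[0,0,0],"gripper":-1},
  {"xyz":[-0.74,0,0],"turn":[0,0,0],"gripper":-1},
  {"xyz":[0,0,0],"turn":[0,0,0],"gripper":-1},
  {"xyz":[0,-0.15,0],"turn":[0,0,0],"gripper":-1},
  {"xyz":[0,-0.15,0],"turn":[0,0,0],"gripper":-1},
  {"xyz":[0,-0.15,0],"turn":[0,0,0],"gripper":-1},
  {"xyz":[0,-0.06,0],"turn":[0,0,0],"gripper":-1},
  {"xyz":[0,-0.06,0],"turn":[0,0,0],"gripper":-1},
  {"xyz":[0,-0.06,0],"turn":[0,0,0],"gripper":-1},
  {"xyz":[0,-0.05,0],"turn":[0,0,0],"gripper":-1},
  {"xyz":[0,0,0],"turn":[0,0,0],"gripper":-1},
])

```text
time_s: 22.08
position: [0.6031, -0.0245, 0.0262]
tool_rot: [[0.083, -0.997, -0.003], [-0.997, -0.083, -0.0], [0.0, 0.003, -1.0]]
ft_force: [-3.9, -2.3, 1.6]
grip_width: -0.0002
```

Emit:
step_arm([
  {"xyz":[0,0.5,0],"turn":[0,0,0],"gripper":-1},
  {"xyz":[0,0.4,0],"turn":[0,0,0],"gripper":-1},
  {"xyz":[0,0,-0.8],"turn":[0,0,0],"gripper":-1},
  {"xyz":[0,0,-0.8],"turn":[0,0,0],"gripper":-1},
  {"xyz":[0,0,-0.8],"turn":[0,0,0],"gripper":-1},
  {"xyz":[0,0,-0.8],"turn":[0,0,0],"gripper":-1},
  {"xyz":[0.8,0.8,0],"turn":[0,0,0],"gripper":-1},
  {"xyz":[0.8,0.8,0],"turn":[0,0,0],"gripper":-1},
  {"xyz":[0.8,0.6,0],"turn":[0,0,0],"gripper":-1},
  {"xyz":[0.8,0,0],"turn":[0,0,0],"gripper":-1},
  {"xyz":[0.8,0,0],"turn":[0,0,0],"gripper":-1},
  {"xyz":[0.8,0,0],"turn":[0,0,0],"gripper":-1},
  {"xyz":[0.8,0,0],"turn":[0,0,0],"gripper":-1},
  {"xyz":[0.8,0,0],"turn":[0,0,0],"gripper":-1},
  {"xyz":[0,0,0],"turn":[0,0,0],"gripper":-1},
  {"xyz":[0,0,0],"turn":[0,0,0],"gripper":-1},
])

```text
time_s: 23.42
position: [0.5059, -0.2852, 0.1539]
tool_rot: [[0.081, -0.997, -0.0], [-0.997, -0.081, 0.0], [-0.0, 0.0, -1.0]]
ft_force: [-0.5, 1.1, -0.4]
grip_width: 0.0
```

Run:
```python
from h import *
im,d=cams.get_image("top"); s,_=cams.get_image("scene")
a=cv2.resize(im[90:270,160:460],None,fx=1.8,fy=1.8); b=cv2.resize(s[150:350,40:360],None,fx=540/320,fy=540/320)
cv2.imwrite("pics/a8.png",cv2.cvtColor(np.vstack([a[:250],b])[:600],cv2.COLOR_RGB2BGR) if a.shape[1]==b.shape[1] else 0)
z=np.load("top0.npz")["im"].astype(int)
for n,(x0,x1,y0,y1) in dict(box1=(165,222,120,180),box2=(165,222,222,275),jar=(405,460,108,158),plane=(288,370,100,140)).items():
    print(n,np.abs(im[y0:y1,x0:x1].astype(int)-z[y0:y1,x0:x1]).mean().round(2))
```

```text
box1 1.68
box2 1.6
jar 1.39
plane 1.35
```

View pics/a8.png

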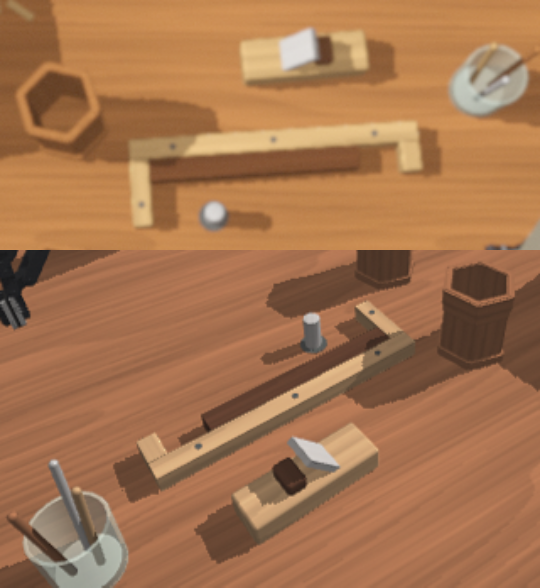

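The blank lies flat along the fence with its +y end behind the post. The bystanders have not moved and the arm is clear, so I am handing in.

```bash
python3 -c "
from rig import order;print(order.close_job())"
```

```text
the job is handed in; nothing more can be done
None
```

The blank is in the planing bay, flat along the back fence with its +y end tucked behind the post. I handed the job in at about 23.5 s. I angled it with shut fingers, slid the +y end in behind the post, swung the other end home, and pressed it against the fence at three points.

**Snug fit:** The presses stopped with the finger 39–40 mm from the fence line at all three points. The end-of-press forces read 4–12 N. The blank's front edge is parallel to the fence within about 0.3° in the image.

**Bystanders:** Comparing the first and last pictures, both sound boxes, the jar and the plane have not moved. The gripper ended clear of everything.

**Checks that failed or disagreed:**
- **First rotation:** It left too little room to pass the post (21 mm measured, 25 mm needed), so I pushed the +y end a second time.
- **Blank outline:** The automatic outline caught arm shadow in three pictures, and I judged those by eye instead.
- **Resting place:** The blank ended up close to or touching the +y end cleat. I did not measure that gap.

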